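# Extend the curing lamp by one hole and switch it on

### The arm

A 7-joint arm with a two-finger parallel gripper is mounted at the origin on the work surface. World frame = base frame: x ahead of the robot, y to its left, z up, the work surface at z = 0. Lengths are in mm, angles in rad, forces in N, time in s.
With the tool pointing down it reaches from about 425 to 950 mm from the base axis. Payload 16.7 kg.
Tool frame: the origin (TCP) lies midway between the tips of the shut fingers; the grasp point (between the pads) lies 19 mm behind it; z points along the fingers, y is the line along which they close (so a half turn about z gives the same grasp; the last joint's range is limited). The gripper opens to 94 mm and grips with 3 to 60 N. Pads are 16 mm wide; open, the fingers measure 119 mm over their backs; the gripper's body (75 mm by 177 mm) begins 78 mm behind the grasp point.
Start: joints at [1.034, 0.426, 0.074, 1.606, -0.034, 1.111, -0.067], TCP at [255.22, -624.85, 205.467] pointing down, gripper open.
Joint ranges: [-2.85, 2.85], [-0.5, 2.14], [-1.23, 1.37], [0.21, 2.46], [-1.02, 4.16], [0.16, 2.05], [-2.73, 2.73]. Speed limits (rad/s): [1.89, 1.89, 2.39, 2.39, 3.01, 3.01, 3.01].

### API

Orientations are given as a 3x3 rotation matrix whose columns are the frame's x, y, z axes.
In Python, from station import manip gives the robot as it stands.
- The arm moves only by the tool send_rows, never from a script. Its arguments are lists of equal length, an entry for each row: "rotation": the turn, a rotation vector about the tool's x, y, z in degrees, a list of three; "slide": the shift along the tool's x, y, z in cm, a list of three; "hand": the closure, from 0 (fully open) to 1 (shut). In form: {"rotation": [[wx, wy, wz], ...], "slide": [[dx, dy, dz], ...], "hand": [hand, ...]}. A call has 1 to 20 rows; each row shifts and turns the commanded pose from where the row before left it, along the tool's axes as they then stand; what a row does not reach is not made up. A row lasts 1/10 s, in which the tool goes at most 50 mm and 8.59 degrees, less where a joint would pass 70% of its speed; a pose out of reach is approached as far as the arm can. A call with a gripper value outside its range is refused whole. The fingers move at their own pace and stop on an object; "newtons" is the grip in N (left out, the last holds). Time passes only in rows, so rows that do not move let the fingers close. It gives the time, the measured TCP pose, the force, the opening and the grip force at its end, in the units of the state.
- manip.sense(): the state, without advancing time (a new reading comes with each control period).
- manip.grab_frame(name): name is "side" or "top"; returns (picture, depth): 420x560x3 uint8, red, green, blue; 420x560 float32, mm along the optical axis (not along the pixel's ray), 0 where there is no reading.
- manip.calibration(name): a dict with "intrinsics" (3x3 intrinsics, pixels), "k1" (the pictures are not rectified: a ray, as slopes to the right and down, at radius r is drawn at 1 + k1 r^2 times it, then the intrinsics apply), "extrinsics" (4x4, takes a point from camera to world coordinates). Camera axes: x right, y up, looking along -z (the intrinsics and any distortion apply to the point x, -y, -z); pixel columns grow to the right and rows downward; lengths in mm; the calibration is good to about 2 mm. A picture is of the moment at which its call begins. calibration takes no time and is no camera call.
- manip.sign_off(): hands the job in; it is judged then, once.
Trained networks look in the newest picture that a camera, given by its name, has taken for a name from the list of things; names that differ only in an ending like _2 or _b are one class to them, and where a whole thing is asked for, a point or a joint stands for the part that bears it (a point fixed in the world has none). Each returns a list of dicts, best first, with "confidence" (0 to 1); they miss things now and then, are a little off and sometimes report something else, mostly with a low value. They report only what shows in the picture. A call takes as long as a camera call.
- manip.spot_in(query, camera): "point" ([x, y, z] in mm, in the coordinates of the camera as it stood for that picture, good to about 4 mm: the middle of the surface that is visible of it).
The state is a dict: "clock": time; "joints": joint angles; "joint_vel": joint speeds; "tau": joint torques, N m; "tcp_pos": TCP position; "tcp_rot": TCP orientation; "contact_force": force on the tool from outside, world axes, zero at the start; "wrist_torque": the same for the moment, N m; "width": finger opening in mm; "finger_force": force on a finger pad.
Only numpy, scipy, OpenCV 4.12 (cv2) and the standard library are available. Lean on these libraries where they do the work, as an engineer would, in place of code of your own. Each camera call takes 0.05 s, during which the arm holds its last target. There are 200 camera calls.

### The job

Set up the UV curing lamp over the turntable: press the brass detent button in and slide the aluminium sleeve of the boom out, away from the post, until the button pops out in the next hole; pull only until you feel it stop, without wrenching the sleeve against the button. Only then switch the lamp on: lift the sprung red guard, push the toggle under it over to the hinge side, and let the guard fall shut. Do not disturb the orange cone, the spool, the scraper or the bottle.

Things in the scene. Friction and masses are not known exactly. Their poses are not given: they have to be found in the camera images.
- lamp_stand: UV curing lamp stand, fixed to the bench; origin under the centre of its grey base (200 along x, 150 along y, 55 high). z up, -x is the operator's side, +x the back; the boom runs level along -y. Post at x 30, y -45, with an orange clamp (52 x 44 x 56) round the boom's axis, x 30, z 200. Switch plate on the base at y 22: 94 along x, 82 along y, face at z 58. All in mm, in this frame
- boom (a joint): slide of the aluminium sleeve on the fixed dark inner tube, m: about 0 at the start, grows as it moves out along the stand's -y; the next hole is 0.025 to 0.040 on (unevenly drilled: feel for it). Square tube, 32 x 32, walls 2, from y -72 (open end by the post) to -270 at the start, with four holes, 13.6 wide, in its +x wall, one further out and two nearer the post than the one the button stands in. Friction about 3 N; play in a hole 1 mm
- button_tip (a point): top of the domed brass detent button, 12 mm in diameter, standing 5 out of the sleeve's +x face and pointing along the stand's +x; at rest at x 51, y -150, z 200 of the stand. It belongs to the fixed inner tube and does not travel with the sleeve. A pad on it and a pad on the opposite wall (37 apart, 32 when flush) press it and grip the sleeve at once
- detent_button (a joint): how far the button is pressed in (to the stand's -x), m: 0 fully out (sprung, 2.5 N), 0.005 flush with the sleeve (5.5 N), 0.007 under the wall (6.7 N). Out, it locks the sleeve. Flush, its dome lets the hole's edge ride over it at some 8 to 14 N of pull on the sleeve; it then rubs under the wall and springs out by itself in the next hole and stops the sleeve dead; over 30 N against it would bend it
- lamp_face (a point): centre of the violet LED face, looking down, z 144 of the stand, under the black lamp head (120 along x, 95 along y, 24 thick, fins on top) at the sleeve's outer end, below its orange bracket (50 x 60 x 40); y -300 of the stand at the start. Travels with the sleeve
- guard (a joint): opening of the red flip guard over the toggle, rad: 0 shut, 1.75 fully open. A spring shuts it (1.5 to 2.5 N at the lip lifts it); let go, it falls shut. A plate 68 long, 62 wide, 3 thick, its underside 34 above the switch plate, side skirts 12 deep and 56 apart, front open: closed fingers tilted forward can reach in under the lip, raise it, and work the toggle with the guard resting on them
- guard_hinge (a point): middle of the guard's hinge axis, which runs along the stand's y: x 0, y 22, z 92 of the stand. At each end an ear, 14 along x, 4 thick, outer faces 75 mm apart, stands on the switch plate, 40 high
- guard_lip (a point): middle of the front edge of the guard's lip (40 wide, slanting up a little), 80 mm from the hinge; shut, at x -80, y 22, z 94 of the stand with 34 free beneath it. Swings up and back as the guard opens
- toggle (a joint): steel toggle under the guard, rad: 0 off (leaning to the stand's -x, the operator's side), 0.64 on (leaning to +x, the hinge side). Stays where it is left; about 1.5 N at the tip moves it
- toggle_tip (a point): centre of the 12 mm ball at the tip of the toggle, 26 mm from its pivot, which lies at x -24, y 22, z 58 of the stand; off, the ball is at x -32, z 83; on, at x -16, z 83
- turntable: fixed white turntable, 160 mm in diameter, 20 high, under where the lamp hangs once the boom is one hole longer; origin: centre of its underside, z up
- cone: loose orange printed cone on a 66 mm square foot, 88 high, standing on the turntable; origin: centre of its underside, z up. Leave it alone
- spool: loose filament spool, blue on black, 200 mm in diameter, 66 high, lying flat to the left of the base; origin: centre of its underside. Leave it alone
- scraper: loose flat scraper, 200 mm long, lying on the bench in front of the boom; origin: under its middle, x along it. Leave it alone
- bottle: loose white bottle with a blue cap, 64 mm in diameter, 150 high, standing in front of the turntable; origin: centre of its underside, z up. Leave it alone

How it is judged:
By the outcome, as a careful person would: the job done as asked, in the order asked, and still so for the second after the job is handed in, with the robot touching nothing.
It also fails if it takes over 51 s, if anything falls off the work surface, if the arm or the gripper's body presses on something with over 40 N, if the wrist force passes 120 N, or if a joint passes its speed limit or range.

## Working session

There is one attempt and no reset: what is moved stays moved. The work goes in short steps, Python scripts to look and compute and a tool call to move; the robot and the scene stay as the last step left them, time stands still between calls to the robot, and variables do not carry over. Pictures are saved under pics/ and viewed, at most 10 in all, crops included, and the job is handed in when it is done.

Besides the shell and the picture viewer there is one more tool, called after "Emit:" by a JSON object that holds its "fn" and its "kwargs". send_rows: Moves the arm, as the interface text tells. Its arguments: {"type":"object","properties":{"rotation":{"type":"array"},"slide":{"type":"array"},"hand":{"type":"array"},"newtons":{"type":"number"}},"required":["rotation","slide","hand"]}

```bash
mkdir -p pics; ls; cat > h.py <<'E'
import numpy as np, cv2
from station import manip
def grab(n,f=None):
    p,d=manip.grab_frame(n)
    if f: cv2.imwrite('pics/'+f,p[:,:,::-1])
    return p,d
def cam2w(n,P):
    T=np.array(manip.calibration(n)["extrinsics"]); return (np.atleast_2d(P)@T[:3,:3].T+T[:3,3])
def cloud(n,d):
    c=manip.calibration(n);K=np.array(c["intrinsics"],float);h,w=d.shape
    u,v=np.meshgrid(np.arange(w),np.arange(h))
    pts=np.stack([u,v],-1).reshape(-1,1,2).astype(float)
    s=cv2.undistortPoints(pts,K,np.array([c["k1"],0,0,0,0.])).reshape(h,w,2)
    P=np.stack([s[...,0]*d,-s[...,1]*d,-d],-1).reshape(-1,3)
    return cam2w(n,P).reshape(h,w,3)
E
python3 - <<'E'
from h import *
np.set_printoptions(precision=1,suppress=True)
for n in("side","top"):
    p,d=grab(n,n+'1.png'); np.save(n+'1.npy',d); print(n,manip.calibration(n))
    for q in ("lamp_stand","button_tip","lamp_face","guard_hinge","guard_lip","toggle_tip","turntable","cone","spool","scraper","bottle"):
        r=manip.spot_in(q,n)
        for x in r[:2]: print(q,round(x["confidence"],2),cam2w(n,x["point"])[0])
s=manip.sense();print(s["clock"],s["tcp_pos"],s["tcp_rot"],s["width"])
E
```

```text
pics
side {'intrinsics': array([[496.7,   0. , 276.8],
       [  0. , 496.7, 207.3],
       [  0. ,   0. ,   1. ]]), 'k1': -0.17386683236596326, 'extrinsics': array([[ -0.8,   0.3,  -0.5, -38.3],
       [ -0.6,  -0.4,   0.6, 824.8],
       [ -0. ,   0.8,   0.6, 783.3],
       [  0. ,   0. ,   0. ,   1. ]])}
lamp_stand 0.7 [608.8 149.7  72.3]
lamp_face 0.62 [646.4 -74.9 200.7]
guard_hinge 0.62 [546.4 185.9  95.8]
guard_lip 0.6 [541.9 190.   91.5]
cone 0.85 [ 658.7 -147.    40.9]
spool 0.87 [480.5 401.6  68.4]
scraper 0.79 [572.1  -5.2   4.5]
bottle 0.76 [ 566.5 -220.    77.6]
top {'intrinsics': array([[505.1,   0. , 274.6],
       [  0. , 505.1, 211.8],
       [  0. ,   0. ,   1. ]]), 'k1': -0.12962121062400622, 'extrinsics': array([[  -0. ,    1. ,   -0.1,  432.2],
       [  -1. ,   -0. ,   -0. ,   72.9],
       [  -0. ,    0.1,    1. , 1545. ],
       [   0. ,    0. ,    0. ,    1. ]])}
lamp_stand 0.6 [631.4 118.8  95.4]
button_tip 0.59 [630.  117.   99.3]
lamp_face 0.97 [653.7 -86.5 215.2]
guard_hinge 0.66 [547.6 182.1  93. ]
guard_lip 0.55 [547.3 184.3  95. ]
turntable 0.82 [ 637.8 -185.7   21.1]
cone 0.54 [546.9 182.2  98.2]
spool 0.84 [495.6 377.9  68.9]
scraper 0.89 [578.4 -10.4   1.4]
bottle 0.76 [ 577.3 -234.3  100.6]
bottle 0.37 [495.8 378.7  70.5]
1.2 [ 255.2 -624.9  205.5] [[ 0.9  0.4  0. ]
 [ 0.4 -0.9  0. ]
 [ 0.  -0.  -1. ]] 93.76198490188301
```

View pics/top1.png

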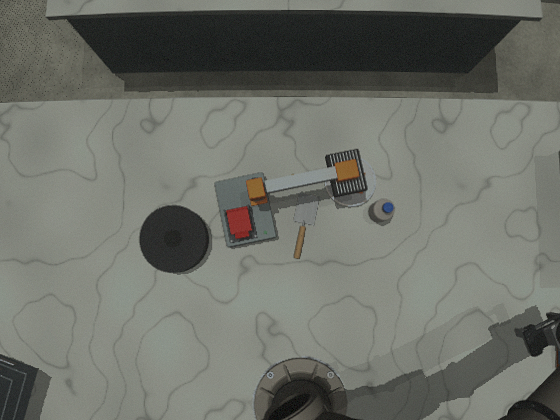

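View pics/side1.png

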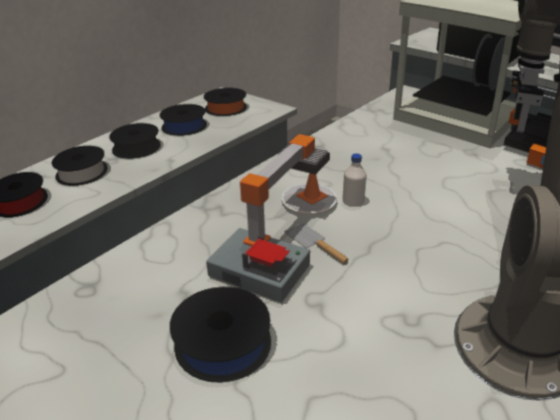

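The top view shows the base at about (245,210), the guard at (239,222) and the boom running right to the lamp head at (346,172). The boom is yawed about 10°. Next I'll fit the stand pose from the point clouds.

```bash
python3 - <<'E'
from h import *
np.set_printoptions(precision=1,suppress=True)
Ws=[]
for n in("top","side"):
    d=np.load(n+'1.npy');W=cloud(n,d);p=cv2.imread('pics/'+n+'1.png')[:,:,::-1].astype(int)
    m0=(d>0)&(W[...,0]>420)&(W[...,0]<800)&(W[...,1]>-330)&(W[...,1]<300)
    r,g,b=p[...,0],p[...,1],p[...,2]
    def rep(name,m):
        P=W[m]; 
        if len(P)<8: print(n,name,len(P));return
        q=cv2.minAreaRect(P[:,:2].astype(np.float32)); print(n,name,len(P),'rect',np.round(q[0],1),np.round(q[1],1),round(q[2],1),'med',np.median(P,0),'mean',P.mean(0))
    red=m0&(r>120)&(g<50)&(b<60); rep('red',red&(W[...,2]>85))
    z=W[...,2]
    base=m0&(z>48)&(z<64)&(W[...,1]>60)&~(r>g+30); rep('base',base)
    ora=m0&(r>150)&(g>70)&(g<150)&(b<80)
    rep('clamp',ora&(z>215)&(W[...,1]>50)); rep('bracket',ora&(z>190)&(W[...,1]<0))
    sl=m0&(z>209)&(z<224)&(abs(r-b)<40)&(W[...,1]<110)&(W[...,1]>-60); rep('sleeve',sl)
    head=m0&(z>150)&(z<200)&(W[...,1]<0)&~ora; rep('head',head)
    bt=m0&(z>40)&(W[...,1]<-190)&(W[...,0]<620);rep('bottle',bt)
    tt=m0&(z>16)&(z<25)&(W[...,1]<-60);rep('tt',tt)
    con=ora&(z<120)&(W[...,1]<-60)&(z>3);rep('cone',con)
E
python3 - <<'E'
import cv2
a=cv2.imread('pics/top1.png')[140:260,200:400];cv2.imwrite('pics/c1.png',cv2.resize(a,(800,480),interpolation=cv2.INTER_CUBIC))
E
```

```text
top red 274 rect [543.6 180.1] [83.7 59. ] 12.0 med [544.5 178.1  95. ] mean [542.8 180.5  95. ]
top base 2245 rect [576.9 206.3] [206.4 230.1] 11.9 med [586.5 175.3  54.8] mean [583.3 173.4  55. ]
top clamp 0
top bracket 0
top sleeve 774 rect [647.9  22.8] [ 33.3 173.5] 12.0 med [647.3  23.3 214.9] mean [647.8  23.6 215. ]
top head 1023 rect [ 670.2 -142.7] [254.  143.6] 74.6 med [ 652.  -124.3  170.2] mean [ 668.6 -123.7  171.4]
top bottle 423 rect [ 581.8 -238.1] [60.7 60.7] 62.2 med [ 577.4 -229.   103.4] mean [ 578.6 -230.9  105.7]
top tt 592 rect [ 631.1 -182.4] [187.5 158.4] 33.3 med [ 638.5 -188.9   19.8] mean [ 651.  -173.2   19.9]
top cone 0
side red 589 rect [542.9 178.2] [85.2 67.4] 11.5 med [545.4 182.   95.2] mean [545.  181.7  95.3]
side base 2535 rect [578.2 205.4] [202.6 229.2] 12.2 med [561.3 194.7  55.4] mean [573.9 184.   55.4]
side clamp 209 rect [623.1 131.4] [49. 44.] 16.7 med [622.2 131.4 228.1] mean [622.3 131.6 228.1]
side bracket 169 rect [ 673.5 -111.2] [46.7 56.5] 13.5 med [ 672.6 -112.5  218.6] mean [ 673.8 -112.3  218.6]
side sleeve 476 rect [648.7  15.5] [ 35.4 159.6] 12.2 med [645.6  20.6 216.1] mean [646.1  18.5 215.8]
side head 775 rect [ 660.5 -142.6] [257.  132.9] 72.5 med [638.6 -98.3 174.3] mean [ 637.5 -108.1  173.1]
side bottle 743 rect [ 577.5 -229.3] [63.9 52.8] 16.2 med [ 571.1 -222.7   92.8] mean [ 572.3 -223.7   92.2]
side tt 1070 rect [ 648.8 -156.2] [216.7 162.8] 6.8 med [ 660.  -133.9   20.6] mean [ 664.8 -142.1   20.6]
side cone 0
```

View pics/c1.png

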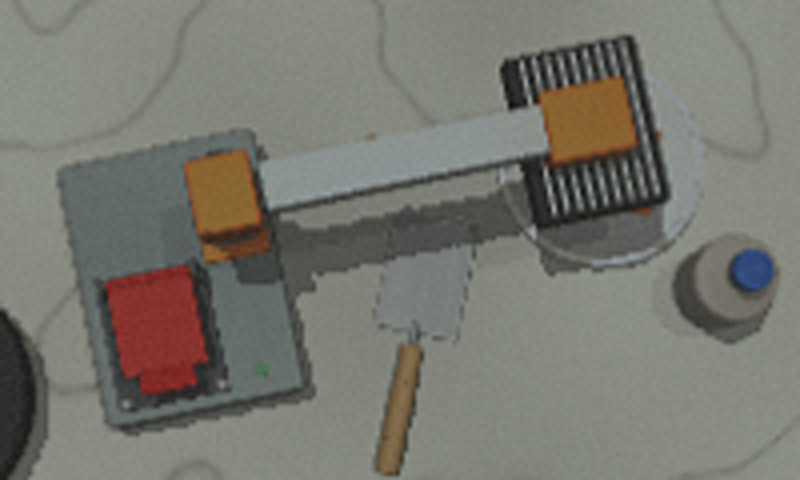

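```bash
python3 - <<'E'
from h import *
np.set_printoptions(precision=1,suppress=True)
c,s=np.cos(np.radians(12)),np.sin(np.radians(12));R=np.array([[c,-s],[s,c]])
O=np.array([587,166.])
for n in("top","side"):
    d=np.load(n+'1.npy');W=cloud(n,d);im=cv2.imread('pics/'+n+'1.png');hsv=cv2.cvtColor(im,cv2.COLOR_BGR2HSV).astype(int)
    S=(W[...,:2]-O)@R; x,y,z=S[...,0],S[...,1],W[...,2];H,Sa,V=hsv[...,0],hsv[...,1],hsv[...,2]
    def rep(name,m):
        m=m&(d>0)
        if m.sum()<8: print(n,name,m.sum());return
        print(n,name,m.sum(),'x',np.percentile(x[m],[1,5,50,95,99]),'y',np.percentile(y[m],[1,5,50,95,99]),'z',np.median(z[m]))
    ora=(H>5)&(H<22)&(Sa>130)
    red=((H<5)|(H>174))&(Sa>150)
    rep('clamp',ora&(abs(z-228)<4)&(y>-90)&(y<0))
    rep('bracket',ora&(abs(z-220)<5)&(y<-200)&(y>-400))
    rep('guard',red&(z>92)&(z<99)&(abs(x)<150)&(abs(y)<100)&(x>-90))
    rep('base',(abs(z-55.5)<3)&(abs(x)<130)&(abs(y)<83)&(Sa<110))
    rep('sleeve',(abs(z-215.5)<4)&(Sa<90)&(abs(x-30)<40)&(y<-60)&(y>-280))
    rep('head',(abs(z-170)<10)&(Sa<90)&(y<-220)&(abs(x-30)<90))
    rep('tt',(abs(z-20)<3)&(y<-200)&(abs(x-30)<130))
    rep('cone',ora&(z>3)&(z<130)&(y<-230)); rep('scraper',(z<30)&(z>6)&(y<-85)&(y>-220)&(x<20)&(x>-150))
    rep('scrap',ora&(z<40)&(y<-85)&(y>-250)&(x<20)&(x>-150))
    rep('button',(H>15)&(H<35)&(Sa>80)&(abs(y+150)<30)&(x>35)&(x<70))
E
```

```text
top clamp 240 x [ 5.   6.8 28.9 52.1 54.2] y [-64.8 -62.8 -43.7 -25.2 -23.2] z 227.26284465961123
top bracket 289 x [ 4.5  7.2 29.3 49.6 51.6] y [-321.6 -318.9 -292.5 -267.  -265. ] z 217.59993787459985
top guard 416 x [-81.2 -76.4 -36.1  -1.4   2.3] y [-6.3 -3.3 24.3 50.8 52.6] z 95.03838342594884
top base 1316 x [-97.7 -92.4  -1.9  93.5  98.5] y [-71.6 -66.    0.5  70.6  75. ] z 55.12784746741329
top sleeve 748 x [14.  15.  29.8 44.6 45.9] y [-261.9 -255.  -164.5  -78.7  -70.2] z 215.2194895724998
top head 850 x [-29.9 -27.3   4.7  83.4  86.8] y [-346.5 -343.8 -300.4 -254.7 -252.1] z 169.85391717352525
top tt 459 x [-66.4 -48.7 -20.   57.7  75.7] y [-407.8 -401.2 -352.3 -262.2 -255.7] z 19.881960315635297
top cone 22 x [-684.4 -682.1 -657.7  -19.6  -19.4] y [-858.6 -858.  -853.8 -351.8 -348.5] z 12.63144676669026
top scraper 267 x [-148.8 -144.5  -99.    -4.1    8.9] y [-211.4 -201.5 -148.8 -103.2  -90. ] z 11.943417786081909
top scrap 0
top button 0
side clamp 232 x [ 3.9  5.1 26.4 49.2 51.5] y [-64.5 -60.4 -40.3 -21.9 -19.8] z 228.01839906384816
side bracket 194 x [ 3.   4.7 26.6
[... 160 characters left out ...]
534182155
side base 2061 x [-99.2 -94.8  -5.9  90.9  96.6] y [-69.8 -62.9  27.   73.2  75.9] z 55.39970309265891
side sleeve 524 x [11.7 13.2 27.4 43.6 46.3] y [-263.1 -253.2 -167.8  -90.8  -84.6] z 216.1765770676916
side head 451 x [-53.5 -35.2 -14.3  23.9  83.3] y [-1615.7 -1031.   -279.8  -250.3  -248.4] z 171.69635337093814
side tt 982 x [-88.7 -53.6   9.6  89.1  98.3] y [-1636.9 -1027.1  -313.   -259.3  -252. ] z 20.39124495088697
side cone 791 x [-595.9 -588.2 -454.1   32.    49.2] y [-1113.8 -1105.4  -863.1  -313.   -303.9] z 48.250103536100596
side scraper 194 x [-149.2 -146.3 -115.5  -71.5   -1.9] y [-209.2 -161.9 -139.5 -124.4 -120.9] z 16.352947017577037
side scrap 0
side button 0
```

```bash
cat >> h.py <<'E'
from scipy.spatial.transform import Rotation as Rn
O=np.array([586.,167.5,0]);c,s=np.cos(np.radians(12)),np.sin(np.radians(12))
R3=np.array([[c,-s,0],[s,c,0],[0,0,1]])
def stand(p): return R3.T@(np.asarray(p)-O)
def go(p,Rt):
    """p, Rt in the stand frame -> slide (cm, present tool axes), turn (deg, tool axes)"""
    S=manip.sense();T=np.array(S["tcp_rot"]);P=np.array(S["tcp_pos"])
    print('t',round(S["clock"],2),'tcp stand',stand(P),'slide',T.T@(O+R3@np.asarray(p,float)-P)/10,'turn',Rn.from_matrix(T.T@R3@Rt).as_rotvec(degrees=True))
    print('F stand',R3.T@np.array(S["contact_force"]),'w',round(S["width"],1),'ff',S["finger_force"],'j',np.array(S["joints"]))
Rb=np.array([[0,1,0],[1,0,0],[0,0,-1.]])
np.set_printoptions(precision=3,suppress=True)
E
python3 -c "
from h import *
go([32.5,-150,300],Rb)"
```

```text
t 1.2 tcp stand [-488.297 -706.267  205.474] slide [ 61.12  -45.508  -9.45 ] turn [ -0.001  -0.002 -79.784]
F stand [-0.381  0.468  0.347] w 93.8 ff 0.0 j [ 1.034  0.426  0.074  1.606 -0.034  1.111 -0.067]
```

Emit:
{"fn": "send_rows", "kwargs": {"rotation": [[0,0,0],[0,0,0],[0,0,0],[0,0,0],[0,0,0],[0,0,0],[0,0,0],[0,0,0],[0,0,0],[0,0,0],[0,0,0],[0,0,0],[0,0,0],[0,0,0],[0,0,0],[0,0,0],[0,0,0],[0,0,0],[0,0,0],[0,0,0]], "slide": [[1,-0.7,-2.5],[2,-1.5,-2.5],[2.5,-1.9,-2.5],[3,-2.2,-2],[3,-2.2,0],[3,-2.2,0],[3,-2.2,0],[3,-2.2,0],[3,-2.2,0],[3,-2.2,0],[3,-2.2,0],[3,-2.2,0],[3,-2.2,0],[3,-2.2,0],[3,-2.2,0],[3,-2.2,0],[3,-2.2,0],[3,-2.2,0],[3,-2.2,0],[3,-2.2,0]], "hand": [0,0,0,0,0,0,0,0,0,0,0,0,0,0,0,0,0,0,0,0]}}

```text
clock: 3.2
tcp_pos: [622.0, -25.8, 300.6]
tcp_rot: [[0.926, 0.378, 0.0], [0.378, -0.926, -0.0], [0.0, 0.0, -1.0]]
contact_force: [0.4, -1.1, 0.1]
width: 93.6
finger_force: 0.0
```

Emit:
{"fn": "send_rows", "kwargs": {"rotation": [[0,0,-8],[0,0,-8],[0,0,-8],[0,0,-8],[0,0,-8],[0,0,-8],[0,0,-8],[0,0,-8],[0,0,-8],[0,0,-8],[0,0,0]], "slide": [[0,0,0],[0,0,0],[0,0,0],[0,0,0],[0,0,0],[0,0,0],[0,0,0],[0,0,0],[0,0,0],[0,0,0],[0,0,0]], "hand": [0,0,0,0,0,0,0,0,0,0,0]}}

```text
clock: 4.3
tcp_pos: [621.3, -27.2, 300.5]
tcp_rot: [[-0.214, 0.977, -0.0], [0.977, 0.214, 0.0], [0.0, 0.0, -1.0]]
contact_force: [-0.0, 0.3, -0.2]
width: 93.6
finger_force: 0.0
```

```bash
python3 -c "
from h import *
go([32.5,-150,181],Rb)"
```

```text
t 4.3 tcp stand [  -5.928 -197.795  300.481] slide [ 4.753  3.872 11.949] turn [ 0.    -0.011  0.356]
F stand [ 0.027  0.351 -0.165] w 93.6 ff 0.0 j [ 0.363  0.318 -0.542  1.585  0.169  1.285  0.012]
```

Emit:
{"fn": "send_rows", "kwargs": {"rotation": [[0,0,0.4],[0,0,0],[0,0,0],[0,0,0],[0,0,0],[0,0,0],[0,0,0],[0,0,0],[0,0,0]], "slide": [[2.4,1.9,0],[2.4,2,0],[0,0,2],[0,0,3],[0,0,3],[0,0,2.5],[0,0,1.0],[0,0,0.5],[0,0,0]], "hand": [0,0,0,0,0,0,0,0,0]}}

```text
clock: 5.2
tcp_pos: [649.7, 28.1, 180.9]
tcp_rot: [[-0.203, 0.979, 0.0], [0.979, 0.203, 0.0], [0.0, 0.0, -1.0]]
contact_force: [0.6, 0.0, 0.7]
width: 94.0
finger_force: 0.0
```

```bash
python3 - <<'E'
from h import *
go([32.5,-150,181],Rb)
p1,d1=grab("top","t2.png");p2,d2=grab("side","s2.png")
for n in("top","side"):
  for x in manip.spot_in("button_tip",n)[:2]: print(n,x["confidence"],stand(cam2w(n,x["point"])[0]))
a=cv2.resize(p1[140:260,210:350],(560,480),interpolation=3)[:,:,::-1]
b=cv2.resize(p2[110:290,200:360],(427,480),interpolation=3)[:,:,::-1]
im=np.hstack([a,b]);cv2.imwrite('pics/c2.png',cv2.resize(im,(800,390)))
E
```

```text
t 5.2 tcp stand [  33.36  -149.626  180.867] slide [-0.038 -0.086 -0.013] turn [ 0.014 -0.004 -0.271]
F stand [ 0.608 -0.101  0.688] w 94.0 ff 0.0 j [ 0.255  0.458 -0.534  1.661  0.256  1.093 -0.148]
top 0.41 [ -95.313 -386.713  101.365]
```

View pics/c2.png

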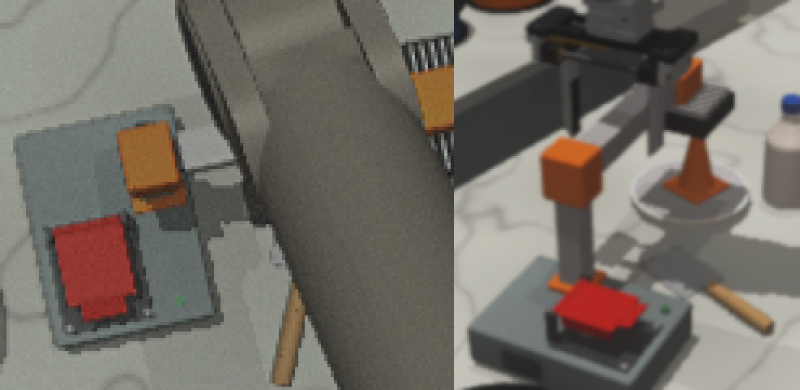

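The picture shows the fingers straddling the sleeve, with both ends of the view clear. Next I'll close gently.

Emit:
{"fn": "send_rows", "kwargs": {"rotation": [[0,0,-0.3],[0,0,0],[0,0,0],[0,0,0],[0,0,0],[0,0,0],[0,0,0],[0,0,0],[0,0,0],[0,0,0]], "slide": [[0,-0.1,0],[0,0,0],[0,0,0],[0,0,0],[0,0,0],[0,0,0],[0,0,0],[0,0,0],[0,0,0],[0,0,0]], "hand": [0.3,0.5,0.55,0.6,0.7,0.8,0.8,0.8,0.8,0.8], "newtons": 3}}

```text
clock: 6.4
tcp_pos: [647.8, 27.7, 180.4]
tcp_rot: [[-0.21, 0.978, -0.002], [0.978, 0.21, -0.0], [-0.0, -0.002, -1.0]]
contact_force: [-6.1, -0.4, 4.1]
width: 38.9
finger_force: 3.0
```

```bash
python3 -c "
from h import *
go([32.5,-150,181],Rb)"
```

```text
t 6.4 tcp stand [  31.335 -149.615  180.414] slide [-0.039  0.116 -0.059] turn [-0.093  0.003  0.112]
F stand [-6.011  0.908  4.068] w 38.9 ff 3.0017119646072388 j [ 0.257  0.457 -0.536  1.664  0.256  1.093 -0.142]
```

Emit:
{"fn": "send_rows", "kwargs": {"rotation": [[0,0,0],[0,0,0],[0,0,0],[0,0,0]], "slide": [[0,-0.1,0],[0,-0.1,0],[0,0,0],[0,0,0]], "hand": [0.8,0.8,0.8,0.8]}}

```text
clock: 6.8
tcp_pos: [646.6, 27.4, 180.5]
tcp_rot: [[-0.21, 0.978, 0.0], [0.978, 0.21, 0.0], [0.0, 0.0, -1.0]]
contact_force: [-0.8, 0.0, -0.4]
width: 36.1
finger_force: 3.0
```

```bash
python3 -c "
from h import *
go([32.5,-150,181],Rb)"
```

```text
t 6.8 tcp stand [  30.201 -149.61   180.483] slide [-0.039  0.23  -0.052] turn [ 0.008 -0.006  0.116]
F stand [-0.755  0.188 -0.373] w 36.1 ff 2.9999804869294167 j [ 0.259  0.454 -0.537  1.669  0.256  1.09  -0.141]
```

Emit:
{"fn": "send_rows", "kwargs": {"rotation": [[0,0,0],[0,0,0],[0,0,0],[0,0,0],[0,0,0]], "slide": [[0,-0.1,0],[0,-0.1,0],[0,0,0],[0,0,0],[0,0,0]], "hand": [0.9,0.9,0.9,0.9,0.9], "newtons": 22}}

```text
clock: 7.3
tcp_pos: [644.7, 27.0, 180.4]
tcp_rot: [[-0.21, 0.978, -0.0], [0.978, 0.21, 0.0], [0.0, -0.0, -1.0]]
contact_force: [-1.0, 0.3, -2.1]
width: 32.1
finger_force: 22.0
```

```bash
python3 -c "
from h import *
go([28.2,-150,181],Rb)"
```

```text
t 7.3 tcp stand [  28.15  -149.663  180.424] slide [-0.034  0.005 -0.058] turn [-0.007 -0.005  0.112]
F stand [-0.871  0.52  -2.113] w 32.1 ff 22.00570933520794 j [ 0.26   0.451 -0.537  1.673  0.254  1.088 -0.14 ]
```

Emit:
{"fn": "send_rows", "kwargs": {"rotation": [[0,0,0],[0,0,0],[0,0,0],[0,0,0]], "slide": [[-0.1,0,0],[-0.1,0,0],[-0.1,0,0],[0,0,0]], "hand": [0.9,0.9,0.9,0.9]}}

```text
clock: 7.7
tcp_pos: [645.0, 25.0, 180.4]
tcp_rot: [[-0.211, 0.978, -0.0], [0.978, 0.211, 0.001], [0.001, -0.0, -1.0]]
contact_force: [-2.7, 4.9, -2.0]
width: 31.8
finger_force: 22.0
```

Emit:
{"fn": "send_rows", "kwargs": {"rotation": [[0,0,0],[0,0,0],[0,0,0]], "slide": [[-0.1,0,0],[-0.1,0,0],[0,0,0]], "hand": [0.9,0.9,0.9]}}

```text
clock: 8.0
tcp_pos: [645.4, 23.3, 180.4]
tcp_rot: [[-0.211, 0.978, -0.001], [0.978, 0.211, 0.001], [0.001, -0.0, -1.0]]
contact_force: [-2.7, 5.7, -2.2]
width: 32.3
finger_force: 22.0
```

```bash
python3 -c "
from h import *
go([28.2,-150,181],Rb)"
```

```text
t 8.0 tcp stand [  28.096 -153.413  180.427] slide [ 0.341  0.011 -0.057] turn [-0.015 -0.081  0.166]
F stand [-1.476  6.145 -2.174] w 32.3 ff 22.021684292703867 j [ 0.266  0.452 -0.537  1.671  0.253  1.088 -0.132]
```

Emit:
{"fn": "send_rows", "kwargs": {"rotation": [[0,0,0],[0,0,0],[0,0,0],[0,0,0]], "slide": [[-0.1,0,0],[-0.1,0,0],[-0.1,0,0],[0,0,0]], "hand": [0.9,0.9,0.9,0.9]}}

```text
clock: 8.4
tcp_pos: [645.8, 21.1, 180.4]
tcp_rot: [[-0.211, 0.977, -0.001], [0.977, 0.211, 0.002], [0.002, -0.0, -1.0]]
contact_force: [-3.3, 7.6, -1.5]
width: 31.7
finger_force: 22.0
```

Emit:
{"fn": "send_rows", "kwargs": {"rotation": [[0,0,0],[0,0,0],[0,0,0],[0,0,0]], "slide": [[-0.1,0,0],[-0.1,0,0],[-0.1,0,0],[0,0,0]], "hand": [0.9,0.9,0.9,0.9]}}

```text
clock: 8.8
tcp_pos: [646.7, 17.1, 180.4]
tcp_rot: [[-0.211, 0.978, -0.001], [0.978, 0.211, 0.001], [0.001, -0.0, -1.0]]
contact_force: [-2.6, 3.9, -0.9]
width: 32.1
finger_force: 22.0
```

```bash
python3 - <<'E'
from h import *
go([28.2,-150,181],Rb)
for n in("side",):
    W0=cloud(n,np.load(n+'1.npy'));p,d=grab(n,'s3.png');W1=cloud(n,d)
    for W,im in((W0,cv2.imread('pics/side1.png')),(W1,cv2.imread('pics/s3.png'))):
        S=(W-O)@R3;hsv=cv2.cvtColor(im,cv2.COLOR_BGR2HSV).astype(int)
        m=(hsv[...,0]>5)&(hsv[...,0]<22)&(hsv[...,1]>130)&(abs(S[...,2]-219)<5)&(S[...,1]<-200)&(S[...,1]>-400)&(abs(S[...,0]-28)<40)
        print(m.sum(),np.percentile(S[m][:,1],[1,50,99]),S[m].mean(0))
    cv2.imwrite('pics/c3.png',cv2.resize(p[110:210,230:360],(780,600),interpolation=3)[:,:,::-1])
E
```

```text
t 8.8 tcp stand [  28.054 -159.745  180.388] slide [ 0.975  0.017 -0.06 ] turn [-0.02  -0.061  0.158]
F stand [-1.711  4.396 -0.898] w 32.1 ff 22.003243714571 j [ 0.274  0.454 -0.535  1.669  0.253  1.089 -0.123]
196 [-321.681 -291.74  -263.087] [  27.265 -291.615  218.39 ]
25 [-328.497 -291.993 -278.699] [  33.977 -296.838  218.6  ]
```

View pics/c3.png

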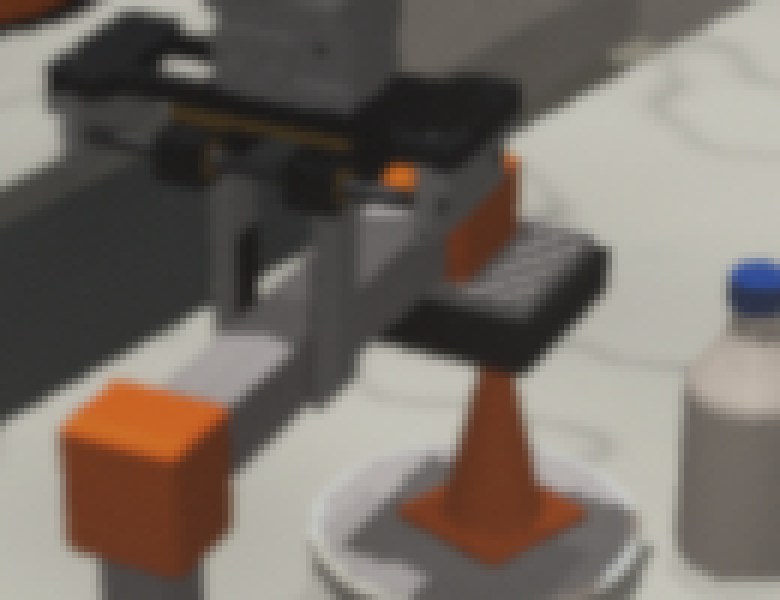

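The picture shows the sleeve moving out: the lamp head and bracket have shifted about 7–10 mm, and the pull force peaked and then dropped. I'll continue.

Emit:
{"fn": "send_rows", "kwargs": {"rotation": [[0,0,0],[0,0,0],[0,0,0],[0,0,0],[0,0,0]], "slide": [[-0.2,0,0],[-0.2,0,0],[-0.2,0,0],[-0.2,0,0],[-0.1,0,0]], "hand": [0.9,0.9,0.9,0.9,0.9]}}

```text
clock: 9.35
tcp_pos: [648.5, 8.4, 180.4]
tcp_rot: [[-0.211, 0.978, -0.001], [0.978, 0.211, 0.001], [0.001, -0.0, -1.0]]
contact_force: [-3.6, 5.4, -1.0]
width: 31.9
finger_force: 22.0
```

Emit:
{"fn": "send_rows", "kwargs": {"rotation": [[0,0,0],[0,0,0],[0,0,0],[0,0,0]], "slide": [[-0.1,0,0],[-0.1,0,0],[-0.1,0,0],[0,0,0]], "hand": [0.9,0.9,0.9,0.9]}}

```text
clock: 9.75
tcp_pos: [649.1, 5.2, 180.4]
tcp_rot: [[-0.211, 0.978, -0.001], [0.978, 0.211, 0.001], [0.001, -0.001, -1.0]]
contact_force: [-3.4, 3.7, -1.6]
width: 32.0
finger_force: 22.0
```

```bash
python3 -c "
from h import *
go([28.2,-150,181],Rb)"
```

```text
t 9.75 tcp stand [  27.987 -171.847  180.391] slide [ 2.185  0.027 -0.059] turn [-0.03  -0.054  0.153]
F stand [-2.509  4.317 -1.584] w 32.0 ff 22.002341598272324 j [ 0.289  0.457 -0.531  1.664  0.253  1.091 -0.103]
```

Emit:
{"fn": "send_rows", "kwargs": {"rotation": [[0,0,0],[0,0,0],[0,0,0]], "slide": [[-0.1,0,0],[-0.1,0,0],[0,0,0]], "hand": [0.9,0.9,0.9]}}

```text
clock: 10.05
tcp_pos: [649.5, 3.5, 180.4]
tcp_rot: [[-0.211, 0.978, -0.001], [0.978, 0.211, 0.001], [0.001, -0.001, -1.0]]
contact_force: [-3.6, 4.3, -0.2]
width: 31.6
finger_force: 22.0
```

Emit:
{"fn": "send_rows", "kwargs": {"rotation": [[0,0,0],[0,0,0]], "slide": [[-0.1,0,0],[0,0,0]], "hand": [0.9,0.9]}}

```text
clock: 10.25
tcp_pos: [649.7, 2.5, 180.4]
tcp_rot: [[-0.211, 0.978, -0.001], [0.978, 0.211, 0.001], [0.001, -0.001, -1.0]]
contact_force: [-3.4, 3.7, -1.0]
width: 32.0
finger_force: 22.0
```

Emit:
{"fn": "send_rows", "kwargs": {"rotation": [[0,0,0],[0,0,0],[0,0,0]], "slide": [[-0.1,0,0],[-0.1,0,0],[0,0,0]], "hand": [0.9,0.9,0.9]}}

```text
clock: 10.55
tcp_pos: [650.1, 0.5, 180.4]
tcp_rot: [[-0.211, 0.978, -0.001], [0.978, 0.211, 0.001], [0.001, -0.001, -1.0]]
contact_force: [-3.8, 4.9, -1.0]
width: 31.9
finger_force: 22.0
```

Emit:
{"fn": "send_rows", "kwargs": {"rotation": [[0,0,0],[0,0,0]], "slide": [[-0.1,0,0],[0,0,0]], "hand": [0.9,0.9]}}

```text
clock: 10.75
tcp_pos: [650.4, -0.6, 180.4]
tcp_rot: [[-0.211, 0.978, -0.001], [0.978, 0.211, 0.001], [0.001, -0.0, -1.0]]
contact_force: [-3.0, 3.6, -1.6]
width: 31.8
finger_force: 22.0
```

Emit:
{"fn": "send_rows", "kwargs": {"rotation": [[0,0,0],[0,0,0],[0,0,0]], "slide": [[-0.1,0,0],[-0.1,0,0],[0,0,0]], "hand": [0.9,0.9,0.9]}}

```text
clock: 11.05
tcp_pos: [650.9, -3.0, 180.4]
tcp_rot: [[-0.21, 0.978, -0.001], [0.978, 0.21, 0.0], [0.001, -0.0, -1.0]]
contact_force: [-3.8, 2.2, -1.0]
width: 32.0
finger_force: 22.0
```

Emit:
{"fn": "send_rows", "kwargs": {"rotation": [[0,0,0],[0,0,0]], "slide": [[-0.1,0,0],[0,0,0]], "hand": [0.9,0.9]}}

```text
clock: 11.25
tcp_pos: [651.3, -5.0, 180.4]
tcp_rot: [[-0.209, 0.978, -0.0], [0.978, 0.209, -0.001], [-0.001, -0.0, -1.0]]
contact_force: [-3.3, -1.6, -0.1]
width: 31.8
finger_force: 22.0
```

Emit:
{"fn": "send_rows", "kwargs": {"rotation": [[0,0,0],[0,0,0]], "slide": [[-0.1,0,0],[0,0,0]], "hand": [0.9,0.9]}}

```text
clock: 11.45
tcp_pos: [651.6, -6.4, 180.4]
tcp_rot: [[-0.209, 0.978, -0.0], [0.978, 0.209, -0.001], [-0.001, -0.0, -1.0]]
contact_force: [-3.4, -5.1, -0.5]
width: 31.8
finger_force: 22.0
```

Emit:
{"fn": "send_rows", "kwargs": {"rotation": [[0,0,0],[0,0,0]], "slide": [[-0.1,0,0],[0,0,0]], "hand": [0.9,0.9]}}

```text
clock: 11.65
tcp_pos: [651.6, -6.9, 180.4]
tcp_rot: [[-0.209, 0.978, -0.0], [0.978, 0.209, -0.001], [-0.0, -0.0, -1.0]]
contact_force: [-3.2, -3.8, -1.3]
width: 32.2
finger_force: 22.0
```

Emit:
{"fn": "send_rows", "kwargs": {"rotation": [[0,0,0],[0,0,0]], "slide": [[-0.1,0,0],[0,0,0]], "hand": [0.9,0.9]}}

```text
clock: 11.85
tcp_pos: [651.7, -7.2, 180.4]
tcp_rot: [[-0.21, 0.978, -0.001], [0.978, 0.21, 0.0], [0.0, -0.0, -1.0]]
contact_force: [-5.0, -1.3, -0.3]
width: 32.1
finger_force: 22.0
```

Emit:
{"fn": "send_rows", "kwargs": {"rotation": [[0,0,0],[0,0,0]], "slide": [[-0.1,0,0],[0,0,0]], "hand": [0.9,0.9]}}

```text
clock: 12.05
tcp_pos: [651.8, -7.8, 180.4]
tcp_rot: [[-0.21, 0.978, -0.001], [0.978, 0.21, 0.001], [0.001, -0.001, -1.0]]
contact_force: [-5.8, 1.2, 0.3]
width: 31.6
finger_force: 22.0
```

Emit:
{"fn": "send_rows", "kwargs": {"rotation": [[0,0,0],[0,0,0]], "slide": [[-0.1,0,0],[0,0,0]], "hand": [0.9,0.9]}}

```text
clock: 12.25
tcp_pos: [652.0, -8.6, 180.4]
tcp_rot: [[-0.21, 0.978, -0.001], [0.978, 0.21, 0.001], [0.001, -0.001, -1.0]]
contact_force: [-6.5, 1.3, -1.2]
width: 31.5
finger_force: 22.0
```

Emit:
{"fn": "send_rows", "kwargs": {"rotation": [[0,0,0],[0,0,0]], "slide": [[-0.05,0,0],[0,0,0]], "hand": [0.9,0.9]}}

```text
clock: 12.45
tcp_pos: [652.1, -9.0, 180.4]
tcp_rot: [[-0.21, 0.978, -0.001], [0.978, 0.21, 0.001], [0.001, -0.001, -1.0]]
contact_force: [-7.0, 1.9, -0.1]
width: 32.1
finger_force: 22.0
```

Emit:
{"fn": "send_rows", "kwargs": {"rotation": [[0,0,0],[0,0,0]], "slide": [[-0.1,0,0],[0,0,0]], "hand": [0.9,0.9]}}

```text
clock: 12.65
tcp_pos: [652.2, -9.5, 180.4]
tcp_rot: [[-0.211, 0.978, -0.001], [0.978, 0.211, 0.001], [0.001, -0.001, -1.0]]
contact_force: [-7.4, 2.5, 0.3]
width: 32.1
finger_force: 22.0
```

```bash
python3 -c "
from h import *
go([28.2,-150,181],Rb);print(manip.sense()['wrist_torque'])
p,d=grab('side','s4.png')
cv2.imwrite('pics/c4.png',cv2.resize(p[110:210,230:360],(780,600),interpolation=3)[:,:,::-1])
W0=cloud('side',np.load('side1.npy'));W1=cloud('side',d)
for W,f in((W0,'side1'),(cloud('side',d),'s4')):
    S=(W-O)@R3
    hsv=cv2.cvtColor(cv2.imread('pics/'+f+'.png'),cv2.COLOR_BGR2HSV).astype(int)
    m=(hsv[...,0]>5)&(hsv[...,0]<22)&(hsv[...,1]>130)&(S[...,2]>185)&(S[...,1]<-200)&(S[...,1]>-400)&(abs(S[...,0]-28)<40)
    print(m.sum(),np.percentile(S[m][:,1],[1,50,99]))
"
```

```text
t 12.65 tcp stand [  27.948 -186.932  180.406] slide [ 3.693  0.036 -0.054] turn [-0.039 -0.076  0.161]
F stand [-6.722  4.032  0.324] w 32.1 ff 22.0053543895483 j [ 0.307  0.461 -0.527  1.656  0.253  1.094 -0.079]
[ 0.573  1.477 -0.2  ]
304 [-319.309 -288.3   -262.911]
117 [-354.773 -320.044 -220.323]
```

View pics/c4.png

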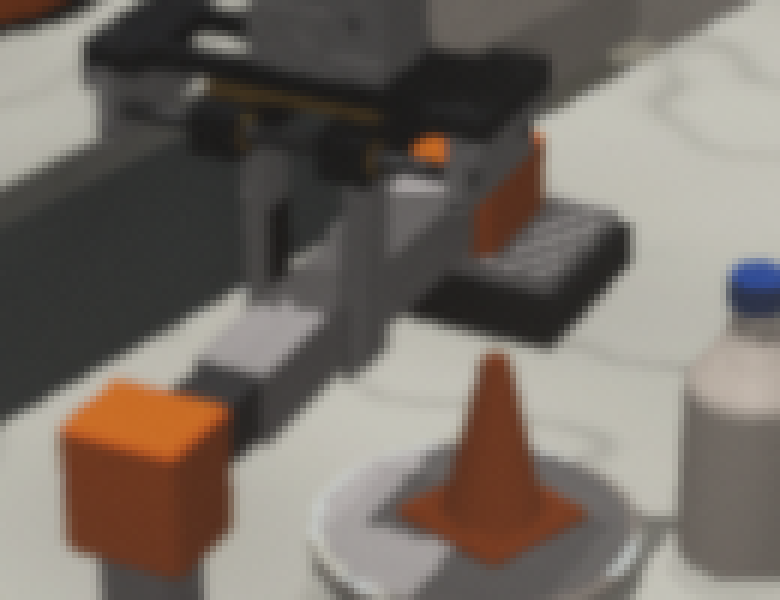

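The inner tube now shows by the clamp at about (215,385) in the crop, and the sleeve is about 35 mm out. There is no hard stop yet.

Emit:
{"fn": "send_rows", "kwargs": {"rotation": [[0,0,0],[0,0,0]], "slide": [[-0.1,0,0],[0,0,0]], "hand": [0.9,0.9]}}

```text
clock: 12.9
tcp_pos: [652.3, -9.8, 180.4]
tcp_rot: [[-0.211, 0.977, -0.001], [0.977, 0.211, 0.002], [0.002, -0.001, -1.0]]
contact_force: [-8.0, 5.9, -0.4]
width: 32.2
finger_force: 22.0
```

Emit:
{"fn": "send_rows", "kwargs": {"rotation": [[0,0,0],[0,0,0]], "slide": [[-0.1,0,0],[0,0,0]], "hand": [0.9,0.9]}}

```text
clock: 13.1
tcp_pos: [652.3, -10.0, 180.4]
tcp_rot: [[-0.212, 0.977, -0.002], [0.977, 0.212, 0.003], [0.003, -0.001, -1.0]]
contact_force: [-9.0, 9.6, -0.8]
width: 31.7
finger_force: 22.0
```

It has stopped: the last 2 mm of command moved it only about 0.5 mm, and the force rose to 11 N. I'll relax the pull and release.

Emit:
{"fn": "send_rows", "kwargs": {"rotation": [[0,0,0],[0,0,0],[0,0,0],[0,0,0],[0,0,0],[0,0,0],[0,0,0]], "slide": [[0.1,0,0],[0.15,0,0],[0,0,0],[0,0.2,0],[0,0,0],[0,0,0],[0,0,0]], "hand": [0.9,0.9,0.9,0.4,0.2,0,0]}}

```text
clock: 13.8
tcp_pos: [654.9, -9.7, 180.7]
tcp_rot: [[-0.21, 0.978, 0.001], [0.978, 0.21, 0.0], [0.0, 0.001, -1.0]]
contact_force: [0.1, -0.1, 0.2]
width: 60.3
finger_force: 0.0
```

Emit:
{"fn": "send_rows", "kwargs": {"rotation": [[0,0,0],[0,0,0],[0,0,0],[0,0,0],[0,0,0],[0,0,0]], "slide": [[0,0,-1],[0,0,-3],[0,0,-3],[0,0,-3],[0,0,-3],[0,0,0]], "hand": [0,0,0,0,0,0]}}

```text
clock: 14.4
tcp_pos: [656.2, -9.3, 315.8]
tcp_rot: [[-0.21, 0.978, 0.007], [0.978, 0.21, 0.0], [-0.001, 0.007, -1.0]]
contact_force: [-0.3, 0.4, -0.3]
width: 93.8
finger_force: 0.0
```

```bash
python3 - <<'E'
from h import *
go([-150,22,300],Rb)
p,d=grab('side','s5.png');p2,d2=grab('top','t5.png')
for n,dd,f,f0 in(('side',d,'s5','side1'),('top',d2,'t5','top1')):
  for W,g in((cloud(n,np.load(n+'1.npy')),f0),(cloud(n,dd),f)):
    S=(W-O)@R3
    hsv=cv2.cvtColor(cv2.imread('pics/'+g+'.png'),cv2.COLOR_BGR2HSV).astype(int)
    m=(hsv[...,0]>5)&(hsv[...,0]<22)&(hsv[...,1]>130)&(S[...,2]>185)&(S[...,1]<-230)&(S[...,1]>-400)&(abs(S[...,0]-28)<40)
    if m.sum()>5: print(n,g,m.sum(),np.percentile(S[m][:,1],[1,50,99]))
cv2.imwrite('pics/c5.png',cv2.resize(p[110:210,230:360],(780,600),interpolation=3)[:,:,::-1])
E
```

```text
t 14.4 tcp stand [  31.887 -187.536  315.794] slide [ 20.991 -18.158   1.434] turn [0.377 0.07  0.111]
F stand [-0.221  0.499 -0.286] w 93.8 ff 0.0 j [ 0.319  0.368 -0.545  1.489  0.194  1.332 -0.03 ]
side side1 304 [-319.309 -288.3   -262.911]
side s5 287 [-359.798 -325.398 -299.776]
top top1 400 [-323.974 -294.12  -266.645]
top t5 47 [-362.031 -357.637 -350.776]
```

View pics/c5.png

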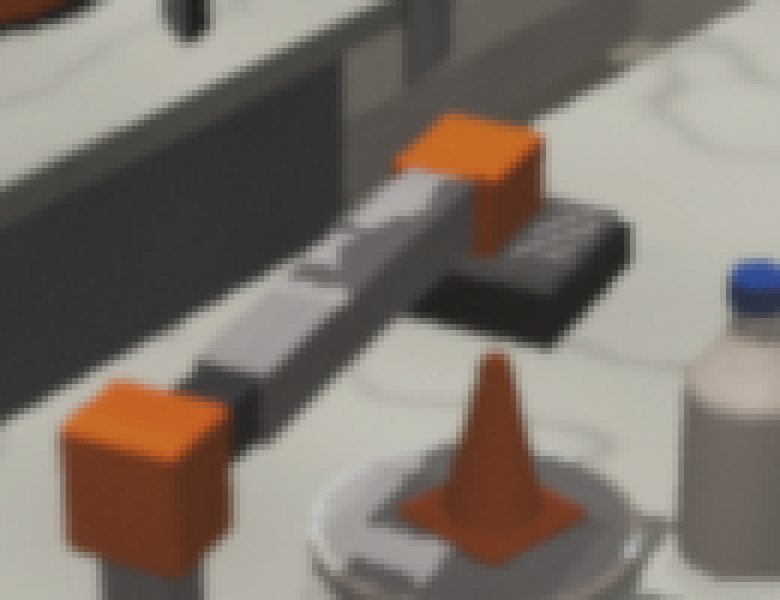

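The bracket moved about 37.5 mm and the sleeve stopped inside the expected range. Next I'll go to the switch, with the hand shut, yawed 90° and tilted 45°.

Emit:
{"fn": "send_rows", "kwargs": {"rotation": [[0,0,0],[0,0,0],[0,0,0],[0,0,0],[0,0,0],[0,0,0],[0,0,0],[0,0,9],[0,0,8],[0,0,8],[0,0,8],[0,0,8],[0,0,8],[0,0,8],[0,0,8],[0,0,8],[0,0,8],[0,0,8],[0,0,1.4],[0,0,0]], "slide": [[2,-0.9,0],[3.5,-1.5,0],[3.5,-1.5,0],[3.5,-1.5,0],[3.5,-1.5,0],[3.5,-1.5,0],[1.5,-0.8,0],[0,0,0],[0,0,0],[0,0,0],[0,0,0],[0,0,0],[0,0,0],[0,0,0],[0,0,0],[0,0,0],[0,0,0],[0,0,0],[0,0,0],[0,0,0]], "hand": [0,0.5,1,1,1,1,1,1,1,1,1,1,1,1,1,1,1,1,1,1], "newtons": 10}}

```text
clock: 16.5
tcp_pos: [520.5, 175.9, 310.0]
tcp_rot: [[0.977, 0.212, -0.001], [0.212, -0.977, -0.0], [-0.001, 0.0, -1.0]]
contact_force: [-0.6, 0.3, 1.6]
width: 0.1
finger_force: 0.0
```

Emit:
{"fn": "send_rows", "kwargs": {"rotation": [[0,7.5,0],[0,7.5,0],[0,7.5,0],[0,7.5,0],[0,7.5,0],[0,7.5,0],[0,0,0]], "slide": [[0,0,0],[0,0,0],[0,0,0],[0,0,0],[0,0,0],[0,0,0],[0,0,0]], "hand": [1,1,1,1,1,1,1]}}

```text
clock: 17.2
tcp_pos: [517.7, 174.8, 307.9]
tcp_rot: [[0.689, 0.213, 0.693], [0.154, -0.977, 0.147], [0.708, 0.005, -0.706]]
contact_force: [-0.9, -0.6, -0.6]
width: 0.1
finger_force: 0.0
```

```bash
cat >> h.py <<'E'
a=np.radians(45);Rg=np.array([[np.cos(a),0,np.sin(a)],[0,-1,0],[np.sin(a),0,-np.cos(a)]])
E
python3 -c "
from h import *
go([-115,22,76],Rg)
p,d=grab('top','t6.png')
cv2.imwrite('pics/c6.png',cv2.resize(p[140:260,200:400],(800,480),interpolation=3)[:,:,::-1])
"
```

```text
t 17.2 tcp stand [-65.264  21.286 307.914] slide [-19.932  -0.212  12.855] turn [ 0.001 -0.078  0.405]
F stand [-0.995 -0.373 -0.574] w 0.1 ff 0.0 j [ 0.147 -0.248 -0.648  2.334  0.334  0.268 -2.188]
```

View pics/c6.png

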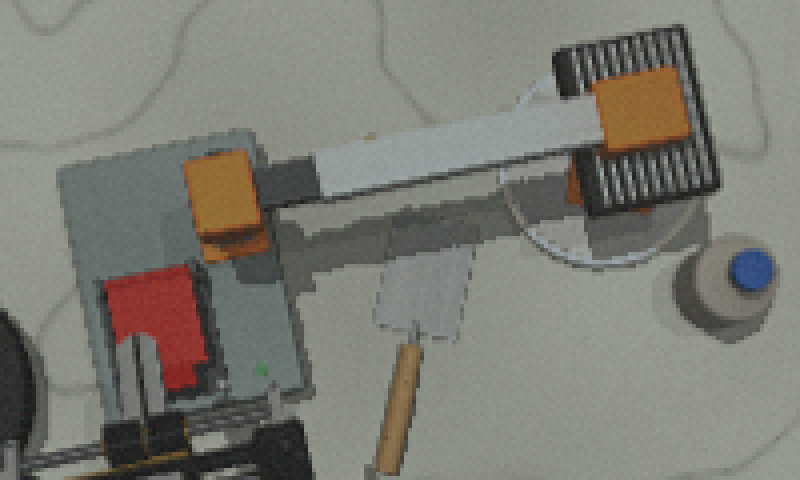

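The brass dot is visible again at crop (370,137), just as at the start, so the button has popped out. The lamp is above the turntable and the loose things are undisturbed. Next I'll descend in front of the lip.

Emit:
{"fn": "send_rows", "kwargs": {"rotation": [[0,0,0.4],[0,0,0],[0,0,0],[0,0,0],[0,0,0],[0,0,0],[0,0,0],[0,0,0]], "slide": [[-1.5,0,1],[-3,0,1.9],[-3,0,1.9],[-3,0,1.9],[-3,0,1.9],[-2,0,1.3],[-1,0,0.6],[0,0,0]], "hand": [1,1,1,1,1,1,1,1]}}

```text
clock: 18.05
tcp_pos: [475.6, 164.8, 205.0]
tcp_rot: [[0.747, 0.196, 0.635], [0.16, -0.98, 0.115], [0.645, 0.016, -0.764]]
contact_force: [0.5, -0.8, 0.4]
width: 0.5
finger_force: 0.0
```

```bash
python3 -c "
from h import *
go([-115,22,76],Rg)"
```

```text
t 18.05 tcp stand [-108.531   20.313  205.004] slide [-8.813 -0.367  9.438] turn [1.133 4.847 0.118]
F stand [ 0.299 -0.88   0.417] w 0.5 ff 0.0 j [ 0.5   -0.166 -1.052  2.458  0.812  0.166 -2.726]
```

Joints 4, 6 and 7 are at their limits, so I'll use less tilt (25°) and the half-turned wrist.

Emit:
{"fn": "send_rows", "kwargs": {"rotation": [[0,0,0],[0,0,0],[0,0,0],[0,-7.5,0],[0,-7.5,0],[0,0,0]], "slide": [[2,0,-0.2],[2,0,-0.3],[2,0,-0.2],[0,0,0],[0,0,0],[0,0,0]], "hand": [1,1,1,1,1,1]}}

```text
clock: 18.65
tcp_pos: [519.3, 173.3, 251.3]
tcp_rot: [[0.872, 0.193, 0.45], [0.179, -0.981, 0.074], [0.456, 0.016, -0.89]]
contact_force: [0.9, 1.0, 0.5]
width: 0.4
finger_force: 0.0
```

Emit:
{"fn": "send_rows", "kwargs": {"rotation": [[0,0,-8.5],[0,0,-8.5],[0,0,-8.5],[0,0,-8.5],[0,0,-8.5],[0,0,-8.5],[0,0,-8.5],[0,0,-8.5],[0,0,-8.5],[0,0,-8.5],[0,0,-8.5],[0,0,-8.5],[0,0,-8.5],[0,0,-8.5],[0,0,-8.5],[0,0,-8.5],[0,0,-8.5],[0,0,-8.5],[0,0,-8.5],[0,0,-8.5]], "slide": [[0,0,0],[0,0,0],[0,0,0],[0,0,0],[0,0,0],[0,0,0],[0,0,0],[0,0,0],[0,0,0],[0,0,0],[0,0,0],[0,0,0],[0,0,0],[0,0,0],[0,0,0],[0,0,0],[0,0,0],[0,0,0],[0,0,0],[0,0,0]], "hand": [1,1,1,1,1,1,1,1,1,1,1,1,1,1,1,1,1,1,1,1]}}

```text
clock: 20.65
tcp_pos: [517.0, 171.4, 249.3]
tcp_rot: [[-0.89, -0.043, 0.455], [-0.011, 0.997, 0.072], [-0.457, 0.058, -0.888]]
contact_force: [0.1, 0.0, -0.2]
width: 0.6
finger_force: 0.0
```

```bash
cat >> h.py <<'E'
def Rt(al):
    a=np.radians(al);return np.array([[-np.cos(a),0,np.sin(a)],[0,1,0],[-np.sin(a),0,-np.cos(a)]])
E
python3 -c "
from h import *
go([-112,22,78],Rt(25))"
```

```text
t 20.65 tcp stand [-66.651  18.133 249.266] slide [11.846 -1.372 13.109] turn [ -1.199   2.499 -10.046]
F stand [ 0.081  0.02  -0.241] w 0.6 ff 0.0 j [-0.087 -0.057 -0.45   2.189  0.278  0.575  0.857]
```

Emit:
{"fn": "send_rows", "kwargs": {"rotation": [[-0.6,0,-5],[-0.6,0,-5],[0,0,0]], "slide": [[0,0,0],[0,0,0],[0,0,0]], "hand": [1,1,1]}}

```text
clock: 20.95
tcp_pos: [517.0, 171.1, 249.3]
tcp_rot: [[-0.869, -0.202, 0.452], [-0.179, 0.979, 0.092], [-0.461, -0.001, -0.887]]
contact_force: [-0.2, 0.8, -0.2]
width: 0.1
finger_force: 0.0
```

```bash
python3 -c "
from h import *
go([-112,22,78],Rt(27))"
```

```text
t 20.95 tcp stand [-66.76   17.911 249.262] slide [11.918  0.395 13.105] turn [-0.218  0.477 -0.307]
F stand [-0.    0.79 -0.23] w 0.1 ff 0.0 j [-0.094 -0.061 -0.424  2.194  0.231  0.558  1.083]
```

Emit:
{"fn": "send_rows", "kwargs": {"rotation": [[0,0,0],[0,0,0],[0,0,0],[0,0,0],[0,0,0],[0,0,0],[0,0,0]], "slide": [[1.5,0.1,1.6],[2.5,0.1,2.7],[2.5,0.1,2.7],[2.5,0.1,2.8],[2,0,2.2],[0.9,0,1],[0,0,0]], "hand": [1,1,1,1,1,1,1]}}

```text
clock: 21.65
tcp_pos: [475.6, 165.3, 93.4]
tcp_rot: [[-0.87, -0.196, 0.452], [-0.176, 0.981, 0.088], [-0.46, -0.003, -0.888]]
contact_force: [0.1, 0.2, -0.0]
width: 0.7
finger_force: 0.0
```

```bash
python3 -c "
from h import *
go([-78,22,78],Rt(27))
p,d=grab('side','s7.png');
for n in ('side',):
  for q in('guard_lip','guard_hinge'):
    for x in manip.spot_in(q,n)[:1]: print(q,stand(cam2w(n,x['point'])[0]))
cv2.imwrite('pics/c7.png',cv2.resize(p[200:310,190:330],(763,600),interpolation=3)[:,:,::-1])
"
```

```text
t 21.65 tcp stand [-108.406   20.755   93.425] slide [-1.988  0.166  2.768] turn [-0.47   0.402 -0.53 ]
F stand [ 0.137  0.131 -0.017] w 0.7 ff 0.0 j [-0.224  0.142 -0.391  2.435  1.083  0.27   0.156]
guard_lip [-37.945  28.716  93.728]
guard_hinge [-33.914  24.048  95.061]
```

View pics/c7.png

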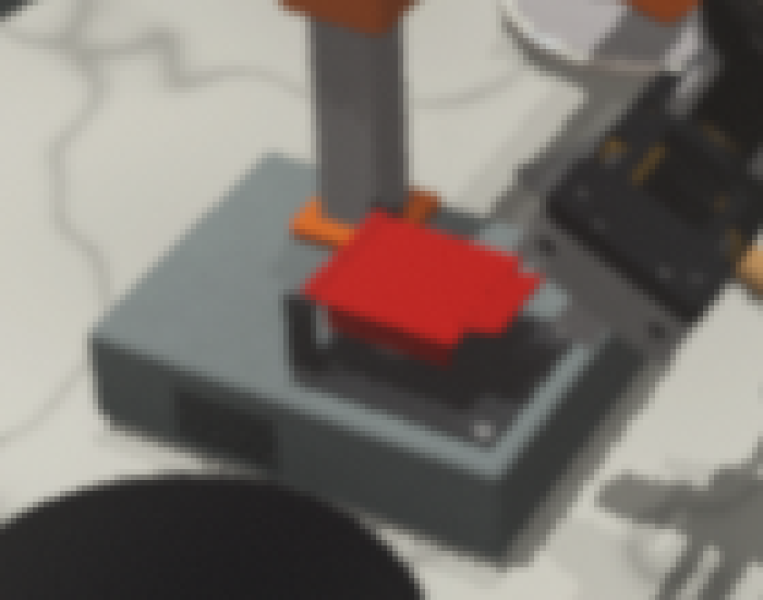

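The fingertip stands at crop (560,300), just in front of the guard lip at (535,290), with the guard shut.

Emit:
{"fn": "send_rows", "kwargs": {"rotation": [[0,0,-0.5],[0,0,0],[0,0,0]], "slide": [[-0.15,0.1,1],[-0.15,0,1.1],[0,0,0]], "hand": [1,1,1]}}

```text
clock: 22.1
tcp_pos: [489.8, 168.8, 78.3]
tcp_rot: [[-0.867, -0.203, 0.455], [-0.183, 0.979, 0.088], [-0.463, -0.007, -0.886]]
contact_force: [0.0, 0.5, 0.1]
width: 0.4
finger_force: 0.0
```

```bash
python3 -c "
from h import *
go([-76,22,78],Rt(27))
"
```

```text
t 22.1 tcp stand [-93.826  21.299  78.269] slide [-1.567  0.079  0.849] turn [-0.497  0.596 -0.051]
F stand [0.14  0.481 0.136] w 0.4 ff 0.0 j [-0.253  0.196 -0.355  2.422  1.257  0.26   0.002]
```

Emit:
{"fn": "send_rows", "kwargs": {"rotation": [[0,0,0],[0,0,0],[0,0,0]], "slide": [[-0.5,0.1,0.2],[-0.4,0,0.25],[0,0,0]], "hand": [1,1,1]}}

```text
clock: 22.4
tcp_pos: [498.0, 171.5, 78.0]
tcp_rot: [[-0.868, -0.204, 0.453], [-0.184, 0.979, 0.088], [-0.462, -0.008, -0.887]]
contact_force: [-4.9, 0.3, -1.4]
width: 0.7
finger_force: 2.7
```

```bash
python3 -c "
from h import *
go([-79,22,114],Rt(27))
"
```

```text
t 22.4 tcp stand [-85.194  22.214  77.975] slide [-2.213 -0.047 -2.909] turn [-0.495  0.496 -0.   ]
F stand [-4.741  1.362 -1.404] w 0.7 ff 2.742563020437956 j [-0.248  0.21  -0.355  2.403  1.236  0.263  0.031]
```

Emit:
{"fn": "send_rows", "kwargs": {"rotation": [[0,0,0],[0,0,0],[0,0,0],[0,0,0],[0,0,0],[0,0,0]], "slide": [[0.3,0,-0.15],[0.35,0,0.7],[-0.5,0,0.3],[-0.4,0,-0.6],[-0.5,0,-0.7],[0,0,0]], "hand": [1,1,1,1,1,1]}}

```text
clock: 23.0
tcp_pos: [503.6, 172.7, 86.6]
tcp_rot: [[-0.867, -0.204, 0.455], [-0.184, 0.979, 0.088], [-0.464, -0.008, -0.886]]
contact_force: [-4.4, -0.7, -1.1]
width: 0.3
finger_force: 1.9
```

```bash
python3 -c "
from h import *
go([-79,22,114],Rt(27))
"
```

```text
t 23.0 tcp stand [-79.47   22.234  86.612] slide [-1.311 -0.044 -2.405] turn [-0.5    0.616 -0.024]
F stand [-4.402  0.223 -1.146] w 0.3 ff 1.9127314444631338 j [-0.233  0.198 -0.364  2.387  1.148  0.269  0.126]
```

Emit:
{"fn": "send_rows", "kwargs": {"rotation": [[0,0,0],[0,0,0],[0,0,0],[0,0,0]], "slide": [[-0.35,0,-0.75],[-0.4,0,-0.75],[-0.4,0,-0.7],[0,0,0]], "hand": [1,1,1,1]}}

```text
clock: 23.4
tcp_pos: [503.5, 172.8, 111.2]
tcp_rot: [[-0.867, -0.204, 0.455], [-0.184, 0.979, 0.088], [-0.464, -0.008, -0.886]]
contact_force: [-6.9, 0.4, 0.4]
width: 0.7
finger_force: 2.3
```

```bash
python3 -c "
from h import *
go([-65,22,135],Rt(27))
p,d=grab('side','s8.png')
cv2.imwrite('pics/c8.png',cv2.resize(p[200:310,190:330],(763,600),interpolation=3)[:,:,::-1])
"
```

```text
t 23.4 tcp stand [-79.597  22.357 111.184] slide [-2.398 -0.047 -1.433] turn [-0.508  0.625 -0.027]
F stand [-6.698  1.838  0.387] w 0.7 ff 2.3330973694100976 j [-0.172  0.149 -0.423  2.366  0.921  0.299  0.356]
```

View pics/c8.png

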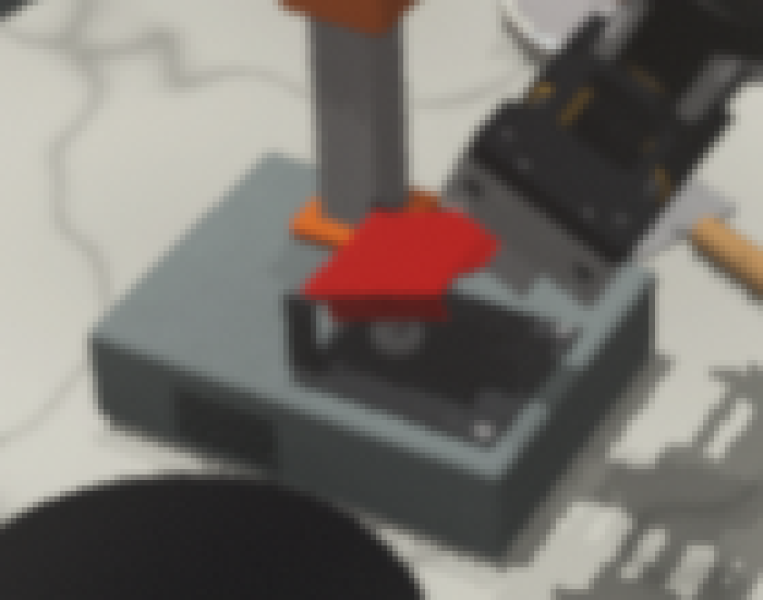

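The guard is lifted about 20–25°, its lip at crop (500,245) resting on the fingertips, and the toggle shows at (400,335). I'll raise it further.

Emit:
{"fn": "send_rows", "kwargs": {"rotation": [[0,0,0],[0,0,0],[0,0,0],[0,0,0],[0,0,0]], "slide": [[-0.4,0,-0.5],[-0.5,0,-0.4],[-0.7,0,-0.4],[-0.8,0,-0.3],[0,0,0]], "hand": [1,1,1,1,1]}}

```text
clock: 23.95
tcp_pos: [517.2, 175.8, 135.9]
tcp_rot: [[-0.867, -0.203, 0.455], [-0.184, 0.979, 0.087], [-0.463, -0.008, -0.886]]
contact_force: [-3.3, -0.2, -0.7]
width: 0.4
finger_force: 1.3
```

```bash
python3 -c "
from h import *
go([-52,22,78],Rt(27))
"
```

```text
t 23.95 tcp stand [-65.554  22.449 135.864] slide [1.479 0.006 5.756] turn [-0.515  0.591 -0.025]
F stand [-3.275  0.478 -0.696] w 0.4 ff 1.2891854747431353 j [-0.112  0.126 -0.469  2.316  0.736  0.342  0.559]
```

Emit:
{"fn": "send_rows", "kwargs": {"rotation": [[0,0,0],[0,0,0],[0,0,0],[0,0,0],[0,0,0],[0,0,0],[0,0,0]], "slide": [[0.1,0,1],[0.2,0,1],[0.3,0,1],[0.3,0,1],[0.3,0,1],[0.2,0,0.7],[0,0,0]], "hand": [1,1,1,1,1,1,1]}}

```text
clock: 24.65
tcp_pos: [529.3, 178.2, 76.9]
tcp_rot: [[-0.868, -0.205, 0.452], [-0.186, 0.979, 0.087], [-0.46, -0.008, -0.888]]
contact_force: [-1.1, 0.2, -1.2]
width: 0.5
finger_force: 0.7
```

```bash
python3 -c "
from h import *
go([-28,22,78],Rt(27))
"
```

```text
t 24.65 tcp stand [-53.281  22.267  76.931] slide [-2.293 -0.02   1.069] turn [-0.492  0.411  0.058]
F stand [-1.031  0.448 -1.161] w 0.5 ff 0.7270479819271713 j [-0.254  0.253 -0.323  2.341  1.175  0.262  0.124]
```

Emit:
{"fn": "send_rows", "kwargs": {"rotation": [[0,0,0],[0,0,0],[0,0,0],[0,0,0],[0,0,0]], "slide": [[-0.4,0,0.2],[-0.4,0,0.2],[-0.4,0,0.2],[-0.4,0,0.2],[0,0,0]], "hand": [1,1,1,1,1]}}

```text
clock: 25.15
tcp_pos: [548.6, 182.1, 79.5]
tcp_rot: [[-0.867, -0.204, 0.455], [-0.184, 0.979, 0.088], [-0.463, -0.007, -0.886]]
contact_force: [-1.6, 0.0, -1.4]
width: 0.4
finger_force: 1.0
```

Emit:
{"fn": "send_rows", "kwargs": {"rotation": [[0,0,0],[0,0,0],[0,0,0]], "slide": [[-0.3,0,0.15],[-0.2,0,0.1],[0,0,0]], "hand": [1,1,1]}}

```text
clock: 25.45
tcp_pos: [552.9, 182.9, 78.9]
tcp_rot: [[-0.867, -0.204, 0.454], [-0.185, 0.979, 0.087], [-0.462, -0.008, -0.887]]
contact_force: [-9.8, -1.9, 3.9]
width: 0.8
finger_force: 5.4
```

```bash
python3 -c "
from h import *
go([-28,22,78],Rt(27))
p,d=grab('side','s9.png')
cv2.imwrite('pics/c9.png',cv2.resize(p[200:310,190:330],(763,600),interpolation=3)[:,:,::-1])
"
```

```text
t 25.45 tcp stand [-29.217  21.943  78.889] slide [-0.067  0.007  0.135] turn [-0.509  0.516  0.008]
F stand [-9.995  0.179  3.929] w 0.8 ff 5.354755778171523 j [-0.23   0.282 -0.332  2.293  1.124  0.272  0.197]
```

The toggle is hard against its stop, with 10 N at the "on" position. I'll withdraw straight back.

Emit:
{"fn": "send_rows", "kwargs": {"rotation": [[0,0,0],[0,0,0],[0,0,0],[0,0,0],[0,0,0],[0,0,0],[0,0,0],[0,0,0],[0,0,0],[0,0,0],[0,0,0],[0,0,0]], "slide": [[0.3,0,-0.15],[0.6,0,-0.3],[0.6,0,-0.3],[0.6,0,-0.3],[0.6,0,-0.3],[0.6,0,-0.3],[0.6,0,-0.3],[0.6,0,-0.3],[0.6,0,-0.3],[0.6,0,-0.3],[0.3,0,-0.2],[0,0,0]], "hand": [1,1,1,1,1,1,1,1,1,1,1,1]}}

```text
clock: 26.7
tcp_pos: [487.1, 169.3, 78.5]
tcp_rot: [[-0.867, -0.204, 0.454], [-0.185, 0.979, 0.088], [-0.463, -0.008, -0.886]]
contact_force: [0.4, 0.1, -0.0]
width: 0.1
finger_force: 0.0
```

```bash
python3 -c "
from h import *
go([-100,22,78],Rt(27))
"
```

```text
t 26.7 tcp stand [-96.325  22.3    78.536] slide [ 0.351 -0.031 -0.122] turn [-0.499  0.569  0.023]
F stand [ 0.392  0.038 -0.025] w 0.1 ff 0.0 j [-0.278  0.191 -0.333  2.427  1.25   0.257  0.003]
```

Emit:
{"fn": "send_rows", "kwargs": {"rotation": [[0,0,0],[0,0,0],[0,0,0],[0,0,0],[0,0,0],[0,0,0],[0,0,0],[0,0,0]], "slide": [[-0.4,0,-1],[-0.9,0,-2.1],[-1.1,0,-2.3],[-1.1,0,-2.3],[-1.1,0,-2.3],[-1.1,0,-2.3],[-0.8,0,-1.5],[0,0,0]], "hand": [1,1,1,1,1,1,1,1]}}

```text
clock: 27.5
tcp_pos: [482.7, 169.6, 231.1]
tcp_rot: [[-0.865, -0.203, 0.458], [-0.183, 0.979, 0.088], [-0.467, -0.008, -0.884]]
contact_force: [1.0, -0.2, -0.1]
width: 0.3
finger_force: 0.0
```

```bash
python3 - <<'E'
from h import *
go([-100,22,78],Rt(27))
p,d=grab('side','s10.png')
for f,dd in(('side1',np.load('side1.npy')),('s10',d)):
    S=(cloud('side',dd)-O)@R3;im=cv2.imread('pics/'+f+'.png');hsv=cv2.cvtColor(im,cv2.COLOR_BGR2HSV).astype(int)
    H,Sa=hsv[...,0],hsv[...,1]
    red=((H<5)|(H>174))&(Sa>150)&(abs(S[...,0]+40)<60)&(abs(S[...,1]-22)<50)&(S[...,2]>60)
    print(f,'guard',red.sum(),np.percentile(S[red],[1,50,99],axis=0).round(1).tolist())
    br=(H>5)&(H<22)&(Sa>130)&(S[...,2]>185)&(S[...,1]<-230)&(S[...,1]>-400)&(abs(S[...,0]-28)<40)
    print('bracket',br.sum(),np.percentile(S[br][:,1],[1,50,99]))
    tg=(S[...,0]>-55)&(S[...,0]<0)&(S[...,1]>5)&(S[...,1]<40)&(S[...,2]>64)&(S[...,2]<90)
    print('toggle px',tg.sum(),S[tg][:,0].mean() if tg.any() else None)
a,b=cv2.imread('pics/side1.png').astype(int),cv2.imread('pics/s10.png').astype(int)
E
```

```text
t 27.5 tcp stand [-100.611   23.505  231.122] slide [ 7.09  -0.033 13.573] turn [-0.516  0.812 -0.038]
F stand [ 0.943 -0.387 -0.101] w 0.3 ff 0.0 j [-0.111 -0.104 -0.446  2.275  0.259  0.519  1.015]
side1 guard 689 [[-81.6, -9.3, 86.5], [-37.3, 26.3, 95.0], [1.9, 53.8, 99.4]]
bracket 304 [-319.309 -288.3   -262.911]
toggle px 0 None
s10 guard 682 [[-81.5, -8.7, 86.7], [-37.5, 26.1, 95.1], [2.0, 54.3, 99.5]]
bracket 225 [-355.594 -319.563 -299.149]
toggle px 0 None
```

```bash
python3 - <<'E'
from h import *
a,b=[cv2.imread('pics/%s.png'%f).astype(int) for f in('s5','s10')]
D=(b-a);r=D[160:215,270:345]
print(r.reshape(-1,3).mean(0)); 
m=(abs(D).sum(2)>60); y,x=np.nonzero(m[130:300,180:370]);print(len(y), np.percentile(x+180,[5,50,95]) if len(x) else '',np.percentile(y+130,[5,50,95]) if len(y) else '')
# indicator on base
s=D[220:300,200:320];i=np.argsort(-abs(s).sum(2).ravel())[:6]
for k in i: yy,xx=divmod(k,120);print(xx+200,yy+220,a[yy+220,xx+200],b[yy+220,xx+200])
for v,f in((m,0),):
  for (yy,xx) in ((195,312),(175,318),(205,300),(158,315)): print(yy,xx,a[yy,xx],b[yy,xx])
E
```

```text
[-23.118 -26.878 -31.61 ]
7464 [286. 327. 364.] [136. 213. 292.]
318 221 [100 106 107] [186 196 198]
316 223 [100 106 107] [186 197 197]
318 222 [100 107 108] [186 197 198]
319 222 [101 108 109] [187 198 199]
318 220 [ 97 103 104] [183 193 194]
319 221 [102 108 109] [188 198 199]
195 312 [ 33  55 106] [46 48 49]
175 318 [175 185 188] [35 35 37]
205 300 [148 149 154] [148 150 154]
158 315 [40 42 44] [30 31 33]
```

```bash
python3 -c "
from station import manip
print(manip.sign_off())"
```

```text
the job is handed in; nothing more can be done
None
```

The job is handed in. The boom sleeve is about 37 mm out with the button popped into the next hole, the toggle was pushed until it hit its stop on the hinge side, and the guard measures shut again. I could not see the toggle or any lamp light afterwards, so "on" rests on the 10 N stop I felt.

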